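# Park the stop plunger and lock the sample carriage at the measuring end

### The job

First lift the brown bottle off the slide's track and stand it upright on the bench, clear of the fixture and without tipping it. Then pull the sprung stop plunger up and twist its T-handle into the rest notch so that it stays retracted by itself, slide the sample carriage past it all the way to the far end of its track, and push the bolt fully home into the carriage's keeper. Leave the plunger parked and the bottle standing, and do not disturb the small bottle, beaker, flask and tin standing around.

Things in the scene. Friction and masses are not known exactly. Their poses are not given: they have to be found in the camera images.
- fixture: The fixed slide fixture: aluminium base plate 110 x 330 x 12 mm with two 10 mm high rails along its y. Origin: centre of the plate's underside, on the bench; z up; the carriage travels towards its -y; its +x side (away from the robot) carries the bolt on a plate ear reaching x = 122 mm at y = -78 to -152 mm; its -x side (towards the robot) carries the plunger's grey bracket (x -96 to -18, y 27 to 63, top at z 62 mm).
- plunger (a joint): Lift of the sprung stop pin, m: 0 = fully down (stopping the carriage), up to 0.027. Spring pulls it down with about 8 N at the bottom, 11 N at the top. The T-handle can only be turned once it is lifted over 20 mm (pull to 0.022 to 0.025). In the rest notch it stands at about 0.016 by itself; below about 0.011 the pin bars the carriage's way.
- plunger_turn (a joint): Turn of the T-handle, rad, anticlockwise seen from above: 0 = bar along the fixture's x (the drop slot), 1.31 = rest notch (end stop at 1.42). Turns anticlockwise only. Once turned into the range 1.2 to 1.4 it may be let go and the spring draws its cross pin 4 mm down into the notch. The turning axis is vertical at x -44, y 45 mm in the fixture's frame.
- plunger_grip (a point): Centre of the grey T-handle's bar, 70 long (along this point's x), 14 thick (its y) and 18 mm high, on the vertical plunger axis; 113 mm above the bench when the plunger is down. Below the bar, a 20 mm radius steel collar reaches 83 mm above the bench.
- carriage (a joint): Travel of the carriage, m, towards the fixture's -y: 0 = load end, 0.235 = far (measuring) end stop, where the keeper's eye faces the bolt. Starts between 0 and 0.025. Sliding friction 2 N; stays where it is left. Keep the arm clear of the fixed computer tower near the load end: 0.41 m high, world x over 0.555, y 0.13 to 0.31 m.
- carriage_grip (a point): Point on the carriage's grey upright grip fin: 50 (fixture x) x 14 (fixture y) mm, its top 12 mm above this point (at 100 mm above the bench), its foot 50 mm below. The carriage plate is 80 mm long along y with its top at 36 mm; this point is 30 mm behind (+y of) its centre and 14 mm to +x of the fixture's middle.
- bolt (a joint): Travel of the bolt, m, towards the fixture's -x: 0 = withdrawn, 0.030 = fully home in the carriage's keeper. Starts between 0 and 0.006. Sliding friction 2 N. It cannot enter unless the carriage is within a few mm of its far end. Keep the arm clear of the fixed monitor behind it: world x over 0.70, y below -0.05 m, up to 0.4 m high.
- bolt_grip (a point): Point on the grey upright paddle of the bolt: 14 (fixture x) x 30 (fixture y) mm, top 15 mm above this point (92 mm above the bench), its underside 50 mm above the bench on a round stem; it passes over the slotted bolt guide, which is 44 mm high. With the bolt home its face is 31 mm from the carriage fin in x, and their centres 30 mm apart in y.
- bottle_mid (a point): Centre (half-way up) of the brown reagent bottle, 58 mm diameter, 118 mm high with its black cap, about 0.2 kg; solid cylinder up to 83 mm above its base, narrow neck above: grasp the body. Starts upright on the fixture's 12 mm plate between the rails; on the bench this point is 59 mm high.
- small_bottle_mid (a point): Centre of a small brown bottle, 42 mm diameter, 78 mm high, standing on the bench by the bolt; bystander.
- beaker_mid (a point): Centre of a glass beaker, 54 mm diameter, 70 mm high; bystander on the bench.
- flask_mid (a point): Centre of a stoppered glass flask, 38 mm diameter, 119 mm high; bystander on the bench.
- tin_mid (a point): Centre of a round white tin, 62 mm diameter, 26 mm high; bystander on the bench.
Mind the look-alikes: they are no part of the job. Leave any green or yellow look-alike of the part that bears bottle_mid alone.

How it is judged:
By the outcome, as a careful person would: the job done as asked, in the order asked, and still so for the second after the job is handed in, with the robot touching nothing.
It also fails if it takes over 72 s, if anything falls off the work surface, if the arm or the gripper's body presses on something with over 40 N, if the wrist force passes 120 N, or if a joint passes its speed limit or range.

### The arm

A 6-joint arm with a two-finger parallel gripper is mounted at the origin on a cart in front of the work surface, level with it; the furniture and walls round the work are solid. World frame = base frame: x ahead of the robot, y to its left, z up, the work surface at z = 0. Lengths are in m, angles in rad, forces in N, time in s.
With the tool pointing down it reaches from about 0.35 to 0.925 m from the base axis. Payload 6.4 kg.
Tool frame: the origin (TCP) lies between the finger pads; the fingertips stand 25 mm ahead of it and the grasp point (between the pads) lies 6 mm ahead of it; z points along the fingers, y is the line along which they close (so a half turn about z gives the same grasp; the last joint's range is limited). The gripper opens to 85 mm and grips with 20 to 120 N. Pads are 22 mm wide; open, the fingers measure 114 mm over their backs; the gripper's body (76 mm by 85 mm) begins 54 mm behind the grasp point. The pads swing forward as they close: fully open they stand 13 mm farther back than shut.
Start: joints at [-1.504, 0.245, 1.558, -0, 1.339, -0.174], TCP at [0.155, -0.631, 0.256] pointing down, gripper open.
Joint ranges: [-3.13, 3.13], [-1.02, 2.26], [0.13, 2.54], [-0.95, 4.09], [0.21, 2.88], [-2.74, 2.74]. Speed limits (rad/s): [2.57, 2.57, 3.14, 3.14, 3.14, 3.14].

### API

Orientations are given as [roll, pitch, yaw] about the fixed x, y, z axes, in that order (R = Rz(yaw) Ry(pitch) Rx(roll)).
In Python, from cell import r gives the robot as it stands.
- The arm moves only by the tool send_rows, never from a script. Its argument "rows" is a list of rows, each an object with "twist": the turn, a rotation vector about the tool's x, y, z in rad, a list of three; "travel": the shift along the tool's x, y, z in mm, a list of three; "hand": the finger opening in mm, from 0 to 85.4. In form: [{"twist": [rx, ry, rz], "travel": [x, y, z], "hand": hand}, ...]. A call has 1 to 12 rows; each row shifts and turns the commanded pose from where the row before left it, along the tool's axes as they then stand; what a row does not reach is not made up. A row lasts 1/10 s, in which the tool goes at most 50 mm and 8.59 degrees, less where a joint would pass 70% of its speed; a pose out of reach is approached as far as the arm can. A call with a gripper value outside its range is refused whole. The fingers move at their own pace and stop on an object; "newtons" is the grip in N (left out, the last holds). Time passes only in rows, so rows that do not move let the fingers close. It gives the time, the measured TCP pose, the force, the opening and the grip force at its end, in the units of the state.
- r.sense(): the state, without advancing time (a new reading comes with each control period).
- r.get_image(name): name is "side" or "top" or "wrist"; returns a dict with "frame" (384x512x3 uint8, red, green, blue), "fx", "fy", "cx", "cy" (pixels), "world_to_cam" (4x4, takes a point from world to camera coordinates). Camera axes: x right, y down, z forward; pixel columns grow to the right and rows downward; lengths in m; the calibration is good to about 2 mm. A picture is of the moment at which its call begins. There is no depth.
- r.sign_off(): hands the job in; it is judged then, once.
The state is a dict: "time_s": time; "joints": joint angles; "qd": joint speeds; "joint_efforts": joint torques, N m; "tcp_pos": TCP position; "ee_rot": TCP orientation; "force": force on the tool from outside, world axes, zero at the start; "wrist_torque": the same for the moment, N m; "grip_width": opening from 0.0 (shut) to 1.0 (fully open); "finger_force": force on a finger pad.
Only numpy, scipy, OpenCV 4.12 (cv2) and the standard library are available. Lean on these libraries where they do the work, as an engineer would, in place of code of your own. Each camera call takes 0.05 s, during which the arm holds its last target. There are 200 camera calls.

## Working session

There is one attempt and no reset: what is moved stays moved. The work goes in short steps, Python scripts to look and compute and a tool call to move; the robot and the scene stay as the last step left them, time stands still between calls to the robot, and variables do not carry over. Pictures are saved under pics/ and viewed, at most 10 in all, crops included, and the job is handed in when it is done.

Besides the shell and the picture viewer there is one more tool, called after ">>>" by a JSON object that holds its "fn" and its "kwargs". send_rows: Moves the arm, as the interface text tells. Its arguments: {"type":"object","properties":{"rows":{"type":"array","items":{"type":"object","properties":{"twist":{"type":"array","items":{"type":"number"}},"travel":{"type":"array","items":{"type":"number"}},"hand":{"type":"number"}}}},"newtons":{"type":"number"}},"required":["rows"]}

```bash
mkdir -p pics; ls; python3 - <<'E'
from cell import r
import cv2,json,numpy as np
s=r.sense();print({k:np.round(v,3).tolist() for k,v in s.items()})
for n in("side","top"):
    d=r.get_image(n);cv2.imwrite(f"pics/{n}0.png",d["frame"][:,:,::-1]);print(n,d["fx"],d["fy"],d["cx"],d["cy"],np.round(d["world_to_cam"],4).tolist())
E
```

```text
pics
{'time_s': 0.0, 'joints': [-1.504, 0.246, 1.559, -0.0, 1.339, -0.174], 'qd': [0.0, -0.0, 0.0, -0.0, -0.001, 0.002], 'joint_efforts': [-0.001, -42.951, -32.613, -0.0, 0.005, 0.0], 'tcp_pos': [0.155, -0.631, 0.255], 'ee_rot': [-3.14, -0.0, 0.241], 'force': [-0.481, -0.409, 0.015], 'wrist_torque': [-0.035, 0.04, -0.011], 'finger_force': 0.0, 'grip_width': 1.0}
side 463.215864812211 463.215864812211 247.3269494528143 189.49767792277228 [[0.9917, -0.1275, 0.017, -0.5481], [-0.041, -0.4386, -0.8977, 0.0807], [0.1219, 0.8896, -0.4402, 1.0703], [0.0, 0.0, 0.0, 1.0]]
top 377.9722318450842 377.9722318450842 252.3210076955895 190.94283471613383 [[0.0186, -0.9997, -0.0149, -0.0538], [-0.9937, -0.0168, -0.1107, 0.5337], [0.1105, 0.0169, -0.9937, 0.9964], [0.0, 0.0, 0.0, 1.0]]
```

```bash
python3 -c "
import cv2,numpy as np
a=cv2.imread('pics/top0.png');cv2.imwrite('pics/top0b.png',cv2.resize(a,(800,600),interpolation=cv2.INTER_CUBIC))
a=cv2.imread('pics/side0.png');cv2.imwrite('pics/side0b.png',cv2.resize(a,(800,600),interpolation=cv2.INTER_CUBIC))"
```

```text
(no output)
```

View pics/top0b.png

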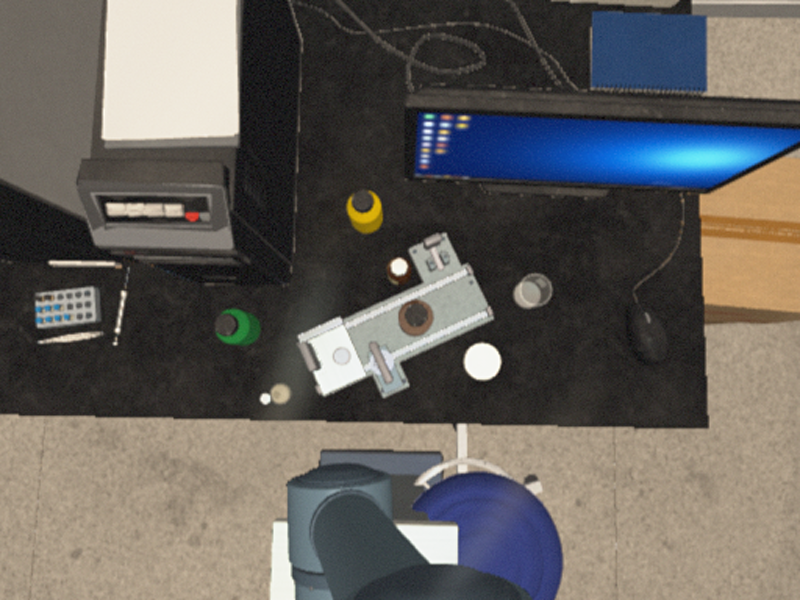

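View pics/side0b.png

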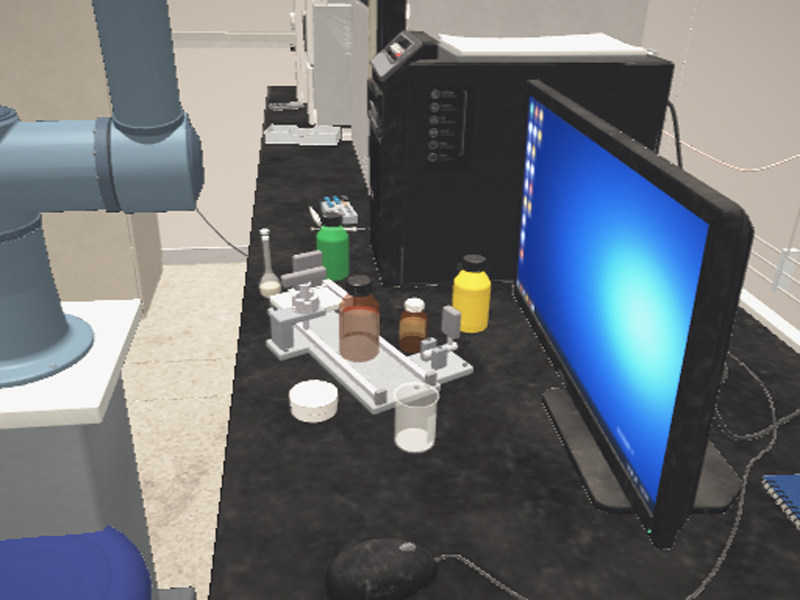

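The top view shows the brown bottle on the track at (415,317), which is the one I want. Possible look-alikes are the small brown bottle with the white cap (399,268), the green bottle (238,327) and the yellow bottle (365,212). The carriage is at the left (345,355), the plunger at (382,362), the bolt at (433,243), the tin at (482,361), the beaker at (532,290) and the flask at (275,395). I'll check the choice in a close crop.

```bash
cat > h.py <<'E'
import cv2,numpy as np
from cell import r
def ray(d,u,v):
    W=np.array(d["world_to_cam"]);R=W[:3,:3];c=-R.T@W[:3,3]
    return c,R.T@np.array([(u-d["cx"])/d["fx"],(v-d["cy"])/d["fy"],1])
def onz(d,u,v,z):
    c,k=ray(d,u,v);return (c+k*(z-c[2])/k[2])
def px(d,p):
    W=np.array(d["world_to_cam"]);q=W[:3,:3]@np.array(p)+W[:3,3];return d["fx"]*q[0]/q[2]+d["cx"],d["fy"]*q[1]/q[2]+d["cy"]
E
python3 - <<'E'
from h import *
d=r.get_image("top");f=d["frame"][:,:,::-1]
c=f[140:260,175:335];cv2.imwrite("pics/crop1.png",cv2.resize(c,(800,600),interpolation=cv2.INTER_CUBIC))
E
```

```text
(no output)
```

View pics/crop1.png

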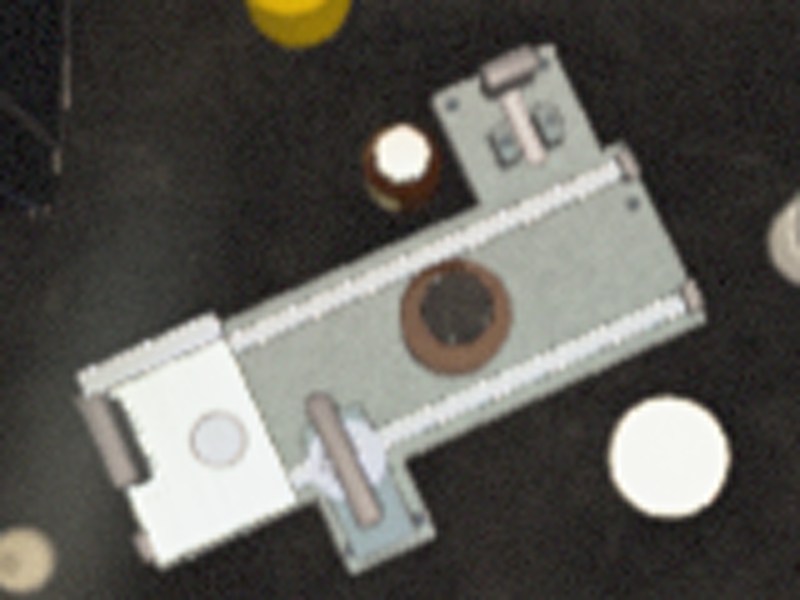

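The crop shows the brown bottle with the black cap (457,307) on the track. Plate end corners are at (628,148) and (705,320), ear corners at (550,45) and (433,98), the T-bar at (343,461), the fin at (112,440) and the paddle at (510,70).

```bash
cat > fit.py <<'E'
from h import *
d=r.get_image("top")
C=lambda a,b,z:onz(d,(a+.5)/5-.5+175,(b+.5)/5-.5+140,z)
m=np.array([[55,-165],[-55,-165],[122,-152],[122,-78]])/1000
w=np.array([C(628,148,.012),C(705,320,.012),C(550,45,.012),C(433,98,.012)])[:,:2]
from scipy.optimize import least_squares
def T(p,q):
    c,s=np.cos(p[2]),np.sin(p[2]);return np.asarray(q)@np.array([[c,s],[-s,c]])+p[:2]
g=least_squares(lambda p:(T(p,m)-w).ravel(),[.5,0,0]).x
def inv(p,q):
    c,s=np.cos(p[2]),np.sin(p[2]);return (np.asarray(q)-p[:2])@np.array([[c,-s],[s,c]])
print(g,(T(g,m)-w).round(4).tolist())
for n,a,b,z in[("cap",457,307,.13),("T",343,461,.122),("fin",112,440,.1),("paddle",510,70,.092),("smallcap",403,153,.078),("tin",670,457,.026),("beaker",830,245,.05),("Tend1",318,402,.122),("Tend2",368,520,.122)]:
    P=C(a,b,z);print(n,P.round(4),(inv(g,P[:2])*1000).round(1))
E
python3 - <<'E'
from fit import *
f=d["frame"];hsv=cv2.cvtColor(f,cv2.COLOR_RGB2HSV)
# side-view check of the bottle cap / brown
s=r.get_image("side")
for q in [(457,307,.13)]:
    print("side px of cap", px(s,C(*q)), "view800:", np.array(px(s,C(*q)))*1.5625)
for n,q,z in [("T",(-.044,.045),.122),("brkt",(-.096,.027),.062)]:
    print(n,np.array(px(s,[*T(g,q),z]))*1.5625,(np.array(px(d,[*T(g,q),z]))-[175,140])*5)
print("yellow",onz(d,*(np.array([362,200])/1.5625),.12),"green",onz(d,*(np.array([228,323])/1.5625),.12),"flask",onz(d,*(np.array([266,398])/1.5625),.119))
E
```

```text
[ 0.48218523 -0.04704724  0.43620549] [[0.0024, 0.0022], [-0.0024, -0.0017], [0.0001, -0.0014], [-0.0001, 0.0009]]
cap [ 0.4993 -0.0798  0.13  ] [  1.6 -36.9]
T [ 0.4236 -0.0255  0.122 ] [-44.   44.3]
fin [0.432  0.0913 0.1   ] [ 13.  146.6]
paddle [ 0.6253 -0.106   0.092 ] [ 104.8 -113.9]
smallcap [ 0.5835 -0.0516  0.078 ] [ 89.9 -46.9]
tin [ 0.4293 -0.1973  0.026 ] [-111.4 -113.8]
beaker [ 0.5425 -0.2785  0.05  ] [ -43.2 -235.3]
Tend1 [ 0.4521 -0.0126  0.122 ] [-12.7  43.9]
Tend2 [ 0.3954 -0.0382  0.122 ] [-75.   44.7]
side px of cap (np.float64(228.55703050121775), np.float64(179.57827383779102)) view800: [357.12036016 280.59105287]
T [301.27046909 271.68215505] [339.67938334 459.69358925]
brkt [275.50126445 321.99703931] [416.71449724 538.38190555]
yellow [0.68319402 0.00917645 0.12      ] green [0.48077912 0.21634275 0.12      ] flask [0.36483159 0.15128432 0.119     ]
```

```bash
cat > plan.py <<'E'
# usage: plan.py x y z yaw : twist about tool z first, then travel in tool axes (mm)
from h import *
from scipy.spatial.transform import Rotation as Ro
import sys
a=list(map(float,sys.argv[1:]))
s=r.sense();R=Ro.from_euler("xyz",s["ee_rot"]).as_matrix()
G=Ro.from_euler("xyz",[np.pi,0,a[3]])
print("t",s["time_s"],"twist",(Ro.from_matrix(R).inv()*G).as_rotvec().round(3),"travel after twist",(G.as_matrix().T@(np.array(a[:3])-s["tcp_pos"])*1000).round(1))
E
python3 plan.py .4993 -.0798 .24 .436
```

```text
t 0.25 twist [-0.001 -0.    -0.195] travel after twist [ 544.9 -354.2   15.8]
```

>>> {"fn": "send_rows", "kwargs": {"rows": [{"twist": [0,0,-0.1],"travel": [0,0,0],"hand": 85},{"twist": [0,0,-0.095],"travel": [0,0,0],"hand": 85},{"twist": [0,0,0],"travel": [38.9,-25.3,0],"hand": 85},{"twist": [0,0,0],"travel": [38.9,-25.3,0],"hand": 85},{"twist": [0,0,0],"travel": [38.9,-25.3,0],"hand": 85},{"twist": [0,0,0],"travel": [38.9,-25.3,0],"hand": 85},{"twist": [0,0,0],"travel": [38.9,-25.3,0],"hand": 85},{"twist": [0,0,0],"travel": [38.9,-25.3,0],"hand": 85},{"twist": [0,0,0],"travel": [38.9,-25.3,0],"hand": 85},{"twist": [0,0,0],"travel": [38.9,-25.3,0],"hand": 85},{"twist": [0,0,0],"travel": [38.9,-25.3,0],"hand": 85},{"twist": [0,0,0],"travel": [38.9,-25.3,0],"hand": 85}]}}

```text
time_s: 1.45
tcp_pos: [0.4015, -0.236, 0.2565]
ee_rot: [3.141, -0.0, 0.435]
force: [0.6, 0.2, 0.4]
grip_width: 0.998
finger_force: 0.0
```

>>> {"fn": "send_rows", "kwargs": {"rows": [{"twist": [0,0,0],"travel": [38.9,-25.3,0],"hand": 85},{"twist": [0,0,0],"travel": [38.9,-25.3,0],"hand": 85},{"twist": [0,0,0],"travel": [38.9,-25.3,0],"hand": 85},{"twist": [0,0,0],"travel": [38.9,-25.3,0],"hand": 85},{"twist": [0,0,0],"travel": [0,0,0],"hand": 85},{"twist": [0,0,0],"travel": [0,0,0],"hand": 85}]}}

```text
time_s: 2.05
tcp_pos: [0.4993, -0.0795, 0.2561]
ee_rot: [-3.142, 0.001, 0.438]
force: [0.1, -0.4, 1.0]
grip_width: 1.001
finger_force: 0.0
```

```bash
python3 plan.py .4993 -.0798 .086 .436; python3 - <<'E'
from h import *
d=r.get_image("wrist");cv2.imwrite("pics/w1.png",d["frame"][:,:,::-1])
print("cap px expected",px(d,[.4993,-.0798,.13]))
E
```

```text
t 2.05 twist [-0.     0.001  0.002] travel after twist [-1.000e-01  3.000e-01  1.701e+02]
cap px expected (np.float64(256.7307638622551), np.float64(191.3066765362632))
```

View pics/w1.png

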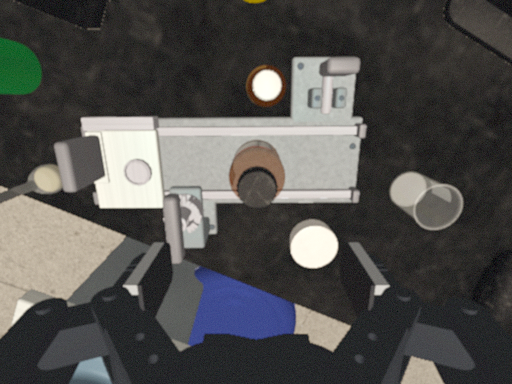

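The wrist view shows the cap at (257,188), 3 px from where I expected it. The fixture axes line up with the tool, so I'll descend.

>>> {"fn": "send_rows", "kwargs": {"rows": [{"twist": [0,0,0],"travel": [0,0,35],"hand": 85},{"twist": [0,0,0],"travel": [0,0,35],"hand": 85},{"twist": [0,0,0],"travel": [0,0,30],"hand": 85},{"twist": [0,0,0],"travel": [0,0,30],"hand": 85},{"twist": [0,0,0],"travel": [0,0,25],"hand": 85},{"twist": [0,0,0],"travel": [0,0,15],"hand": 85},{"twist": [0,0,0],"travel": [0,0,0],"hand": 85},{"twist": [0,0,0],"travel": [0,0,0],"hand": 55},{"twist": [0,0,0],"travel": [0,0,0],"hand": 50},{"twist": [0,0,0],"travel": [0,0,0],"hand": 50},{"twist": [0,0,0],"travel": [0,0,0],"hand": 50},{"twist": [0,0,0],"travel": [0,0,0],"hand": 50}], "newtons": 30}}

```text
time_s: 3.3
tcp_pos: [0.5001, -0.0809, 0.0878]
ee_rot: [3.139, -0.001, 0.436]
force: [-2.0, -1.2, 6.2]
grip_width: 0.67
finger_force: 32.5
```

>>> {"fn": "send_rows", "kwargs": {"rows": [{"twist": [0,0,0],"travel": [0,0,-10],"hand": 50},{"twist": [0,0,0],"travel": [0,0,-20],"hand": 50},{"twist": [0,0,0],"travel": [0,0,-30],"hand": 50},{"twist": [0,0,0],"travel": [0,0,-30],"hand": 50},{"twist": [0,0,0],"travel": [0,0,-30],"hand": 50},{"twist": [0,0,0],"travel": [0,0,-10],"hand": 50},{"twist": [0,0,0],"travel": [0,0,0],"hand": 50}]}}

```text
time_s: 4.0
tcp_pos: [0.4999, -0.0804, 0.2177]
ee_rot: [3.139, -0.002, 0.436]
force: [-0.1, -0.5, -1.3]
grip_width: 0.673
finger_force: 33.0
```

```bash
python3 plan.py .40 -.34 .216 .436
```

```text
t 4.0 twist [ 0.002 -0.002 -0.   ] travel after twist [-200.2  193.1    1.7]
```

>>> {"fn": "send_rows", "kwargs": {"rows": [{"twist": [0,0,0],"travel": [-12,12,0],"hand": 50},{"twist": [0,0,0],"travel": [-25,24,0],"hand": 50},{"twist": [0,0,0],"travel": [-28,27,0],"hand": 50},{"twist": [0,0,0],"travel": [-28,27,0],"hand": 50},{"twist": [0,0,0],"travel": [-28,27,0],"hand": 50},{"twist": [0,0,0],"travel": [-28,27,0],"hand": 50},{"twist": [0,0,0],"travel": [-25,24,0],"hand": 50},{"twist": [0,0,0],"travel": [-16,15,0],"hand": 50},{"twist": [0,0,0],"travel": [-10,10,0],"hand": 50},{"twist": [0,0,0],"travel": [0,0,15],"hand": 50},{"twist": [0,0,0],"travel": [0,0,25],"hand": 50},{"twist": [0,0,0],"travel": [0,0,30],"hand": 50}]}}

```text
time_s: 5.2
tcp_pos: [0.3997, -0.3384, 0.1445]
ee_rot: [-3.141, -0.0, 0.437]
force: [0.7, 1.2, -1.8]
grip_width: 0.673
finger_force: 33.0
```

>>> {"fn": "send_rows", "kwargs": {"rows": [{"twist": [0,0,0],"travel": [0,0,30],"hand": 50},{"twist": [0,0,0],"travel": [0,0,20],"hand": 50},{"twist": [0,0,0],"travel": [0,0,10],"hand": 50},{"twist": [0,0,0],"travel": [0,0,5],"hand": 50},{"twist": [0,0,0],"travel": [0,0,3],"hand": 50},{"twist": [0,0,0],"travel": [0,0,0],"hand": 50}]}}

```text
time_s: 5.8
tcp_pos: [0.3997, -0.3398, 0.0787]
ee_rot: [3.141, -0.0, 0.436]
force: [0.8, 0.2, -2.3]
grip_width: 0.673
finger_force: 33.0
```

>>> {"fn": "send_rows", "kwargs": {"rows": [{"twist": [0,0,0],"travel": [0,0,1.5],"hand": 50},{"twist": [0,0,0],"travel": [0,0,1],"hand": 50},{"twist": [0,0,0],"travel": [0,0,0],"hand": 50}]}}

```text
time_s: 6.1
tcp_pos: [0.3995, -0.3399, 0.0761]
ee_rot: [3.141, -0.0, 0.436]
force: [-0.2, 0.8, -3.0]
grip_width: 0.67
finger_force: 33.0
```

>>> {"fn": "send_rows", "kwargs": {"rows": [{"twist": [0,0,0],"travel": [0,0,1],"hand": 50},{"twist": [0,0,0],"travel": [0,0,0],"hand": 50}]}}

```text
time_s: 6.3
tcp_pos: [0.3996, -0.3399, 0.0759]
ee_rot: [3.141, -0.0, 0.436]
force: [-2.0, 2.4, 5.8]
grip_width: 0.669
finger_force: 33.6
```

>>> {"fn": "send_rows", "kwargs": {"rows": [{"twist": [0,0,0],"travel": [0,0,0],"hand": 62},{"twist": [0,0,0],"travel": [0,0,0],"hand": 70},{"twist": [0,0,0],"travel": [0,0,0],"hand": 80},{"twist": [0,0,0],"travel": [0,0,0],"hand": 85},{"twist": [0,0,0],"travel": [0,0,0],"hand": 85},{"twist": [0,0,0],"travel": [0,0,-15],"hand": 85},{"twist": [0,0,0],"travel": [0,0,-30],"hand": 85},{"twist": [0,0,0],"travel": [0,0,-40],"hand": 85},{"twist": [0,0,0],"travel": [0,0,-45],"hand": 85},{"twist": [0,0,0],"travel": [0,0,-30],"hand": 85},{"twist": [0,0,0],"travel": [0,0,0],"hand": 85}]}}

```text
time_s: 7.4
tcp_pos: [0.4013, -0.342, 0.2419]
ee_rot: [3.13, -0.003, 0.436]
force: [-0.1, -0.2, -0.4]
grip_width: 1.001
finger_force: 0.0
```

```bash
python3 plan.py .4236 -.0255 .22 .436;  python3 - <<'E'
from h import *
a=r.get_image("top")["frame"][:,:,::-1][130:300,170:420];b=r.get_image("side")["frame"][:,:,::-1][130:384,80:330]
cv2.imwrite("pics/p2.png",np.vstack([cv2.resize(a,(500,340)),cv2.resize(b,(256,260))[:, :].copy() if 0 else cv2.copyMakeBorder(b,0,0,0,250,0)]))
E
```

```text
t 7.4 twist [ 0.012 -0.003 -0.   ] travel after twist [ 153.9 -277.4   21.9]
```

View pics/p2.png

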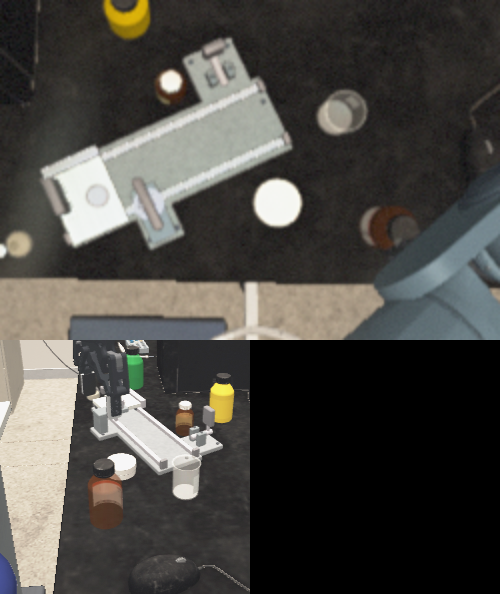

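The bottle stands upright on the bench, with its cap at (104,467) in the lower picture, and the bystanders are undisturbed. Next is the plunger.

>>> {"fn": "send_rows", "kwargs": {"rows": [{"twist": [0,0,0],"travel": [15,-27,0],"hand": 85},{"twist": [0,0,0],"travel": [20,-36,0],"hand": 60},{"twist": [0,0,0],"travel": [22,-40,0],"hand": 50},{"twist": [0,0,0],"travel": [22,-40,0],"hand": 50},{"twist": [0,0,0],"travel": [22,-40,0],"hand": 50},{"twist": [0,0,0],"travel": [22,-40,0],"hand": 50},{"twist": [0,0,0],"travel": [16,-29,10],"hand": 50},{"twist": [0,0,0],"travel": [14,-25,12],"hand": 50},{"twist": [0,0,0],"travel": [0,0,0],"hand": 50},{"twist": [0,0,0],"travel": [0,0,0],"hand": 50}]}}

```text
time_s: 8.5
tcp_pos: [0.4203, -0.0234, 0.2115]
ee_rot: [-3.14, 0.002, 0.437]
force: [-0.2, 0.5, -0.6]
grip_width: 0.586
finger_force: 0.0
```

```bash
python3 plan.py .4236 -.0255 .119 .436;  python3 - <<'E'
from h import *
d=r.get_image("wrist");cv2.imwrite("pics/w3.png",d["frame"][:,:,::-1])
print(px(d,[.4236,-.0255,.122]),px(d,[.4521,-.0126,.122]),px(d,[.3954,-.0382,.122]))
E
```

```text
t 8.5 twist [-0.002  0.002  0.001] travel after twist [ 2.2  3.3 92.5]
(np.float64(261.03075325374124), np.float64(203.00454501206406)) (np.float64(261.8162826087024), np.float64(162.3606749981096)) (np.float64(260.2432875519414), np.float64(239.90629362109053))
```

View pics/w3.png

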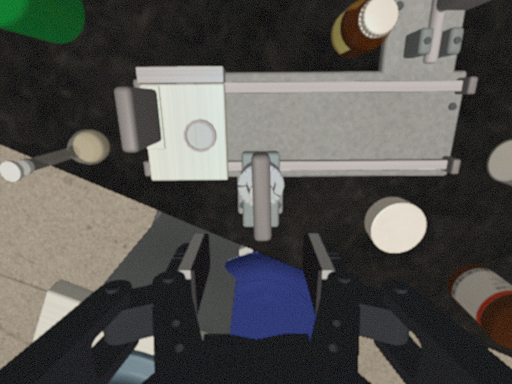

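The bar runs from (261,153) to (263,240), within about 2 mm of plan.

>>> {"fn": "send_rows", "kwargs": {"rows": [{"twist": [0,0,0],"travel": [3,2.5,20],"hand": 50},{"twist": [0,0,0],"travel": [0,0,25],"hand": 50},{"twist": [0,0,0],"travel": [0,0,25],"hand": 50},{"twist": [0,0,0],"travel": [0,0,15],"hand": 50},{"twist": [0,0,0],"travel": [0,0,7],"hand": 50},{"twist": [0,0,0],"travel": [0,0,0],"hand": 40},{"twist": [0,0,0],"travel": [0,0,0],"hand": 20},{"twist": [0,0,0],"travel": [0,0,0],"hand": 5},{"twist": [0,0,0],"travel": [0,0,0],"hand": 5},{"twist": [0,0,0],"travel": [0,0,0],"hand": 5},{"twist": [0,0,0],"travel": [0,0,0],"hand": 5}], "newtons": 60}}

```text
time_s: 9.65
tcp_pos: [0.4258, -0.0253, 0.1221]
ee_rot: [3.14, -0.001, 0.436]
force: [-2.3, -0.4, 5.8]
grip_width: 0.177
finger_force: 58.5
```

>>> {"fn": "send_rows", "kwargs": {"rows": [{"twist": [0,0,0],"travel": [0,0,-8],"hand": 5},{"twist": [0,0,0],"travel": [0,0,-8],"hand": 5},{"twist": [0,0,0],"travel": [0,0,-6],"hand": 5},{"twist": [0,0,0],"travel": [0,0,-4],"hand": 5},{"twist": [0,0,0],"travel": [0,0,0],"hand": 5},{"twist": [0,0,0],"travel": [0,0,0],"hand": 5}]}}

```text
time_s: 10.25
tcp_pos: [0.4249, -0.0251, 0.146]
ee_rot: [3.14, -0.001, 0.436]
force: [6.1, -2.7, -12.7]
grip_width: 0.173
finger_force: 58.7
```

>>> {"fn": "send_rows", "kwargs": {"rows": [{"twist": [0,0,-0.07],"travel": [0,0,0],"hand": 5},{"twist": [0,0,-0.13],"travel": [0,0,0],"hand": 5},{"twist": [0,0,-0.13],"travel": [0,0,0],"hand": 5},{"twist": [0,0,-0.13],"travel": [0,0,0],"hand": 5}]}}

```text
time_s: 10.65
tcp_pos: [0.4247, -0.0248, 0.1457]
ee_rot: [3.141, -0.001, 0.901]
force: [5.2, -1.7, -11.4]
grip_width: 0.179
finger_force: 58.8
```

Turning freely; continue to 1.31 in total.

>>> {"fn": "send_rows", "kwargs": {"rows": [{"twist": [0,0,-0.13],"travel": [0,0,0],"hand": 5},{"twist": [0,0,-0.13],"travel": [0,0,0],"hand": 5},{"twist": [0,0,-0.13],"travel": [0,0,0],"hand": 5},{"twist": [0,0,-0.13],"travel": [0,0,0],"hand": 5},{"twist": [0,0,-0.13],"travel": [0,0,0],"hand": 5},{"twist": [0,0,-0.13],"travel": [0,0,0],"hand": 5},{"twist": [0,0,-0.07],"travel": [0,0,0],"hand": 5},{"twist": [0,0,0],"travel": [0,0,0],"hand": 5},{"twist": [0,0,0],"travel": [0,0,0],"hand": 5}]}}

```text
time_s: 11.55
tcp_pos: [0.4242, -0.0247, 0.1458]
ee_rot: [-3.14, -0.001, 1.744]
force: [2.5, -0.3, -13.0]
grip_width: 0.177
finger_force: 58.7
```

>>> {"fn": "send_rows", "kwargs": {"rows": [{"twist": [0,0,0],"travel": [0,0,3],"hand": 5},{"twist": [0,0,0],"travel": [0,0,3],"hand": 5},{"twist": [0,0,0],"travel": [0,0,2],"hand": 5},{"twist": [0,0,0],"travel": [0,0,0],"hand": 5},{"twist": [0,0,0],"travel": [0,0,0],"hand": 5}]}}

```text
time_s: 12.05
tcp_pos: [0.4244, -0.0248, 0.1384]
ee_rot: [-3.14, -0.001, 1.746]
force: [0.9, 0.8, -10.8]
grip_width: 0.179
finger_force: 58.8
```

>>> {"fn": "send_rows", "kwargs": {"rows": [{"twist": [0,0,0],"travel": [0,0,1.5],"hand": 5},{"twist": [0,0,0],"travel": [0,0,1],"hand": 5},{"twist": [0,0,0],"travel": [0,0,0],"hand": 5}]}}

```text
time_s: 12.35
tcp_pos: [0.4249, -0.0249, 0.1377]
ee_rot: [-3.14, -0.001, 1.746]
force: [-7.4, 1.3, 3.3]
grip_width: 0.179
finger_force: 59.9
```

Seated in the notch. Release and rise.

>>> {"fn": "send_rows", "kwargs": {"rows": [{"twist": [0,0,0],"travel": [0,0,0],"hand": 20},{"twist": [0,0,0],"travel": [0,0,0],"hand": 40},{"twist": [0,0,0],"travel": [0,0,0],"hand": 50},{"twist": [0,0,0],"travel": [0,0,0],"hand": 50},{"twist": [0,0,0],"travel": [0,0,-15],"hand": 50},{"twist": [0,0,0],"travel": [0,0,-25],"hand": 50},{"twist": [0,0,0],"travel": [0,0,-25],"hand": 50},{"twist": [0,0,0],"travel": [0,0,-5],"hand": 50},{"twist": [0,0,0.14],"travel": [0,0,0],"hand": 50},{"twist": [0,0,0.14],"travel": [0,0,0],"hand": 50},{"twist": [0,0,0.14],"travel": [0,0,0],"hand": 50},{"twist": [0,0,0.14],"travel": [0,0,0],"hand": 50}]}}

```text
time_s: 13.55
tcp_pos: [0.4247, -0.0249, 0.2055]
ee_rot: [-3.141, 0.0, 1.18]
force: [-0.0, 0.4, -0.5]
grip_width: 0.586
finger_force: 0.0
```

>>> {"fn": "send_rows", "kwargs": {"rows": [{"twist": [0,0,0.14],"travel": [0,0,0],"hand": 50},{"twist": [0,0,0.14],"travel": [0,0,0],"hand": 50},{"twist": [0,0,0.14],"travel": [0,0,0],"hand": 50},{"twist": [0,0,0.14],"travel": [0,0,0],"hand": 50},{"twist": [0,0,0.14],"travel": [0,0,0],"hand": 50},{"twist": [0,0,0.05],"travel": [0,0,0],"hand": 50},{"twist": [0,0,0],"travel": [0,0,0],"hand": 50}]}}

```text
time_s: 14.25
tcp_pos: [0.4247, -0.0249, 0.2056]
ee_rot: [-3.141, 0.001, 0.436]
force: [-0.8, -0.1, 0.2]
grip_width: 0.586
finger_force: 0.0
```

```bash
python3 - <<'E'
from fit import *
P=T(g,[.022,.1466]);print("fin target",P)
d2=r.get_image("wrist");cv2.imwrite("pics/w4.png",d2["frame"][:,:,::-1])
print("T parked px",px(d2,[.4236,-.0255,.138]),"fin top",px(d2,[*T(g,[.014,.1466]),.1]))
import os;os.system("python3 plan.py %.4f %.4f .098 .436"%tuple(P))
E
```

```text
t 14.35 twist [-0.     0.     0.001] travel after twist [  64.7 -102.3  107.8]
[ 0.48218523 -0.04704724  0.43620549] [[0.0024, 0.0022], [-0.0024, -0.0017], [0.0001, -0.0014], [-0.0001, 0.0009]]
cap [ 0.4993 -0.0798  0.13  ] [  1.6 -36.9]
T [ 0.4236 -0.0255  0.122 ] [-44.   44.3]
fin [0.432  0.0913 0.1   ] [ 13.  146.6]
paddle [ 0.6253 -0.106   0.092 ] [ 104.8 -113.9]
smallcap [ 0.5835 -0.0516  0.078 ] [ 89.9 -46.9]
tin [ 0.4293 -0.1973  0.026 ] [-111.4 -113.8]
beaker [ 0.5425 -0.2785  0.05  ] [ -43.2 -235.3]
Tend1 [ 0.4521 -0.0126  0.122 ] [-12.7  43.9]
Tend2 [ 0.3954 -0.0382  0.122 ] [-75.   44.7]
fin target [0.44018619 0.09512041]
T parked px (np.float64(256.63302412955056), np.float64(218.7087258009591)) fin top (np.float64(120.8838248714531), np.float64(127.44849350294513))
```

View pics/w4.png

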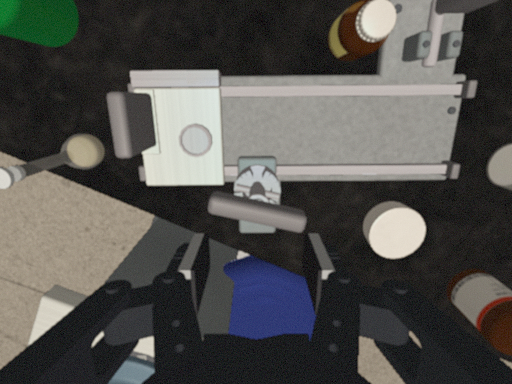

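The T-handle is parked along the track, spanning (210,205) to (305,220). The fin top is at (120,125), as predicted.

>>> {"fn": "send_rows", "kwargs": {"rows": [{"twist": [0,0,0],"travel": [13,-20,0],"hand": 50},{"twist": [0,0,0],"travel": [20,-32,0],"hand": 50},{"twist": [0,0,0],"travel": [20,-32,0],"hand": 50},{"twist": [0,0,0],"travel": [12,-18,0],"hand": 50},{"twist": [0,0,0],"travel": [0,0,15],"hand": 50},{"twist": [0,0,0],"travel": [0,0,25],"hand": 50},{"twist": [0,0,0],"travel": [0,0,25],"hand": 50},{"twist": [0,0,0],"travel": [0,0,20],"hand": 50},{"twist": [0,0,0],"travel": [0,0,15],"hand": 50},{"twist": [0,0,0],"travel": [0,0,8],"hand": 50},{"twist": [0,0,0],"travel": [0,0,0],"hand": 50}]}}

```text
time_s: 15.45
tcp_pos: [0.44, 0.095, 0.0972]
ee_rot: [-3.14, 0.002, 0.436]
force: [-0.0, -0.8, -0.9]
grip_width: 0.587
finger_force: 0.0
```

>>> {"fn": "send_rows", "kwargs": {"rows": [{"twist": [0,0,0],"travel": [0,0,0],"hand": 35},{"twist": [0,0,0],"travel": [0,0,0],"hand": 20},{"twist": [0,0,0],"travel": [0,0,0],"hand": 5},{"twist": [0,0,0],"travel": [0,0,0],"hand": 5},{"twist": [0,0,0],"travel": [0,0,0],"hand": 5}], "newtons": 25}}

```text
time_s: 15.95
tcp_pos: [0.4415, 0.095, 0.0993]
ee_rot: [3.141, -0.002, 0.436]
force: [-1.4, 1.8, 6.5]
grip_width: 0.16
finger_force: 28.7
```

>>> {"fn": "send_rows", "kwargs": {"rows": [{"twist": [0,0,0],"travel": [0,8,0],"hand": 5},{"twist": [0,0,0],"travel": [0,15,0],"hand": 5},{"twist": [0,0,0],"travel": [0,20,0],"hand": 5},{"twist": [0,0,0],"travel": [0,20,0],"hand": 5},{"twist": [0,0,0],"travel": [0,20,0],"hand": 5}]}}

```text
time_s: 16.45
tcp_pos: [0.4774, 0.0195, 0.0994]
ee_rot: [3.141, -0.004, 0.436]
force: [4.0, 6.0, 2.4]
grip_width: 0.157
finger_force: 28.3
```

>>> {"fn": "send_rows", "kwargs": {"rows": [{"twist": [0,0,0],"travel": [0,20,0],"hand": 5},{"twist": [0,0,0],"travel": [0,20,0],"hand": 5},{"twist": [0,0,0],"travel": [0,20,0],"hand": 5},{"twist": [0,0,0],"travel": [0,20,0],"hand": 5},{"twist": [0,0,0],"travel": [0,20,0],"hand": 5},{"twist": [0,0,0],"travel": [0,20,0],"hand": 5},{"twist": [0,0,0],"travel": [0,15,0],"hand": 5},{"twist": [0,0,0],"travel": [0,4,0],"hand": 5},{"twist": [0,0,0],"travel": [0,0,0],"hand": 5}]}}

```text
time_s: 17.35
tcp_pos: [0.5375, -0.1068, 0.0994]
ee_rot: [3.138, -0.007, 0.435]
force: [9.8, 2.6, -3.1]
grip_width: 0.16
finger_force: 28.1
```

>>> {"fn": "send_rows", "kwargs": {"rows": [{"twist": [0,0,0],"travel": [2,4,0],"hand": 5},{"twist": [0,0,0],"travel": [0,4,0],"hand": 5},{"twist": [0,0,0],"travel": [0,2,0],"hand": 5},{"twist": [0,0,0],"travel": [0,0,0],"hand": 5}]}}

```text
time_s: 17.75
tcp_pos: [0.5413, -0.1143, 0.0994]
ee_rot: [-3.142, -0.002, 0.436]
force: [-0.3, 3.9, 7.0]
grip_width: 0.159
finger_force: 28.9
```

>>> {"fn": "send_rows", "kwargs": {"rows": [{"twist": [0,0,0],"travel": [0,3,0],"hand": 5},{"twist": [0,0,0],"travel": [0,3,0],"hand": 5},{"twist": [0,0,0],"travel": [0,0,0],"hand": 5},{"twist": [0,0,0],"travel": [0,0,0],"hand": 5}]}}

```text
time_s: 18.15
tcp_pos: [0.5415, -0.1147, 0.0993]
ee_rot: [-3.129, 0.001, 0.436]
force: [-11.2, 25.1, 21.5]
grip_width: 0.159
finger_force: 33.4
```

Firm stop after 232 mm, so the carriage is at the far end. I'll relax the arm, release and rise.

>>> {"fn": "send_rows", "kwargs": {"rows": [{"twist": [0,0,0],"travel": [0,-4,0],"hand": 5},{"twist": [0,0,0],"travel": [0,0,0],"hand": 16},{"twist": [0,0,0],"travel": [0,0,0],"hand": 26},{"twist": [0,0,0],"travel": [0,0,0],"hand": 36},{"twist": [0,0,0],"travel": [0,0,0],"hand": 36},{"twist": [0,0,0],"travel": [0,0,-15],"hand": 36},{"twist": [0,0,0],"travel": [0,0,-25],"hand": 36},{"twist": [0,0,0],"travel": [0,0,-30],"hand": 36},{"twist": [0,0,0],"travel": [0,0,-30],"hand": 45},{"twist": [0,0,-0.14],"travel": [0,0,0],"hand": 45},{"twist": [0,0,-0.14],"travel": [0,0,0],"hand": 45},{"twist": [0,0,-0.14],"travel": [0,0,0],"hand": 45}]}}

```text
time_s: 19.35
tcp_pos: [0.5417, -0.1167, 0.1999]
ee_rot: [3.14, -0.0, 0.861]
force: [-0.2, 0.8, -0.8]
grip_width: 0.527
finger_force: 0.0
```

>>> {"fn": "send_rows", "kwargs": {"rows": [{"twist": [0,0,-0.14],"travel": [0,0,0],"hand": 45},{"twist": [0,0,-0.14],"travel": [0,0,0],"hand": 45},{"twist": [0,0,-0.14],"travel": [0,0,0],"hand": 45},{"twist": [0,0,-0.14],"travel": [0,0,0],"hand": 45},{"twist": [0,0,-0.14],"travel": [0,0,0],"hand": 45},{"twist": [0,0,-0.14],"travel": [0,0,0],"hand": 45},{"twist": [0,0,-0.14],"travel": [0,0,0],"hand": 45},{"twist": [0,0,-0.14],"travel": [0,0,0],"hand": 45},{"twist": [0,0,-0.03],"travel": [0,0,0],"hand": 45},{"twist": [0,0,0],"travel": [0,0,0],"hand": 45}]}}

```text
time_s: 20.35
tcp_pos: [0.5415, -0.1165, 0.199]
ee_rot: [3.141, 0.001, 2.004]
force: [0.7, -0.6, 0.6]
grip_width: 0.529
finger_force: 0.0
```

```bash
python3 plan.py .6253 -.106 .09 2.007;  python3 - <<'E'
from h import *
d=r.get_image("wrist");cv2.imwrite("pics/w5.png",d["frame"][:,:,::-1])
print("paddle",px(d,[.6253,-.106,.092]))
E
```

```text
t 20.35 twist [ 0.001  0.001 -0.003] travel after twist [-25.9  80.4 109. ]
paddle (np.float64(349.92335483759484), np.float64(226.25577956868923))
```

View pics/w5.png

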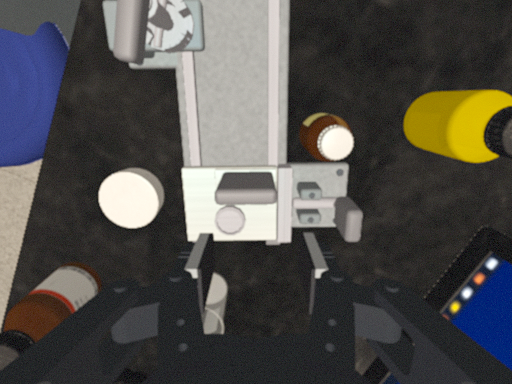

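The paddle top is at (352,221), within a few pixels of prediction, and the carriage is at the far end with its fin at (245,187).

>>> {"fn": "send_rows", "kwargs": {"rows": [{"twist": [0,0,0],"travel": [-5,15,0],"hand": 45},{"twist": [0,0,0],"travel": [-8,25,0],"hand": 45},{"twist": [0,0,0],"travel": [-8,25,0],"hand": 45},{"twist": [0,0,0],"travel": [-5,15.5,0],"hand": 45},{"twist": [0,0,0],"travel": [0,0,20],"hand": 45},{"twist": [0,0,0],"travel": [0,0,30],"hand": 45},{"twist": [0,0,0],"travel": [0,0,30],"hand": 45},{"twist": [0,0,0],"travel": [0,0,20],"hand": 45},{"twist": [0,0,0],"travel": [0,0,9],"hand": 45},{"twist": [0,0,0],"travel": [0,0,0],"hand": 45}]}}

```text
time_s: 21.4
tcp_pos: [0.6246, -0.1058, 0.0881]
ee_rot: [-3.14, -0.002, 2.005]
force: [0.1, 0.6, 0.5]
grip_width: 0.529
finger_force: 0.0
```

>>> {"fn": "send_rows", "kwargs": {"rows": [{"twist": [0,0,0],"travel": [0,0,0],"hand": 30},{"twist": [0,0,0],"travel": [0,0,0],"hand": 18},{"twist": [0,0,0],"travel": [0,0,0],"hand": 5},{"twist": [0,0,0],"travel": [0,0,0],"hand": 5},{"twist": [0,0,0],"travel": [0,0,0],"hand": 5}]}}

```text
time_s: 21.9
tcp_pos: [0.6265, -0.1064, 0.0912]
ee_rot: [3.139, 0.002, 2.006]
force: [0.2, 0.9, 6.0]
grip_width: 0.156
finger_force: 28.1
```

>>> {"fn": "send_rows", "kwargs": {"rows": [{"twist": [0,0,0],"travel": [0,-4,0],"hand": 5},{"twist": [0,0,0],"travel": [0,-6,0],"hand": 5},{"twist": [0,0,0],"travel": [0,-6,0],"hand": 5},{"twist": [0,0,0],"travel": [0,-6,0],"hand": 5},{"twist": [0,0,0],"travel": [0,-3,0],"hand": 5},{"twist": [0,0,0],"travel": [0,0,0],"hand": 5}]}}

```text
time_s: 22.5
tcp_pos: [0.6036, -0.1173, 0.0912]
ee_rot: [3.14, 0.003, 2.006]
force: [-1.0, -0.1, 6.7]
grip_width: 0.158
finger_force: 28.3
```

>>> {"fn": "send_rows", "kwargs": {"rows": [{"twist": [0,0,0],"travel": [0,-3,0],"hand": 5},{"twist": [0,0,0],"travel": [0,-3,0],"hand": 5},{"twist": [0,0,0],"travel": [0,-3,0],"hand": 5},{"twist": [0,0,0],"travel": [0,0,0],"hand": 5}]}}

```text
time_s: 22.9
tcp_pos: [0.6018, -0.1181, 0.0916]
ee_rot: [3.121, 0.007, 2.004]
force: [31.5, 12.6, -11.7]
grip_width: 0.159
finger_force: 33.4
```

>>> {"fn": "send_rows", "kwargs": {"rows": [{"twist": [0,0,0],"travel": [0,6,0],"hand": 5},{"twist": [0,0,0],"travel": [0,0,0],"hand": 16},{"twist": [0,0,0],"travel": [0,0,0],"hand": 26},{"twist": [0,0,0],"travel": [0,0,0],"hand": 35},{"twist": [0,0,0],"travel": [0,0,0],"hand": 35},{"twist": [0,0,0],"travel": [0,0,-15],"hand": 35},{"twist": [0,0,0],"travel": [0,0,-30],"hand": 35},{"twist": [0,0,0],"travel": [0,0,-35],"hand": 35},{"twist": [0,0,0],"travel": [0,0,-40],"hand": 35},{"twist": [0,0,0],"travel": [0,0,-40],"hand": 35},{"twist": [0,0,0],"travel": [0,0,0],"hand": 35}]}}

```text
time_s: 24.0
tcp_pos: [0.6029, -0.1191, 0.2582]
ee_rot: [3.132, 0.01, 2.006]
force: [-0.2, -0.2, 0.7]
grip_width: 0.411
finger_force: 0.0
```

```bash
python3 - <<'E'
from fit import *
d=r.get_image("wrist");cv2.imwrite("pics/w6.png",d["frame"][:,:,::-1])
b=r.sense();print(b["tcp_pos"])
for n,x,y,z in[("paddle home face",.070,-.114,.092),("paddle back",.084,-.114,.092),("fin +x face",.039,-.084,.1),("fin centre",.014,-.084,.1)]: print(n,np.round(px(d,[*T(g,[x,y]),z]),1))
E
```

```text
[ 0.48218523 -0.04704724  0.43620549] [[0.0024, 0.0022], [-0.0024, -0.0017], [0.0001, -0.0014], [-0.0001, 0.0009]]
cap [ 0.4993 -0.0798  0.13  ] [  1.6 -36.9]
T [ 0.4236 -0.0255  0.122 ] [-44.   44.3]
fin [0.432  0.0913 0.1   ] [ 13.  146.6]
paddle [ 0.6253 -0.106   0.092 ] [ 104.8 -113.9]
smallcap [ 0.5835 -0.0516  0.078 ] [ 89.9 -46.9]
tin [ 0.4293 -0.1973  0.026 ] [-111.4 -113.8]
beaker [ 0.5425 -0.2785  0.05  ] [ -43.2 -235.3]
Tend1 [ 0.4521 -0.0126  0.122 ] [-12.7  43.9]
Tend2 [ 0.3954 -0.0382  0.122 ] [-75.   44.7]
[ 0.60034288 -0.11808492  0.25151303]
paddle home face [245.6 177.4]
paddle back [259.7 177.4]
fin +x face [211.9 148.8]
fin centre [185.2 148.9]
```

View pics/w6.png

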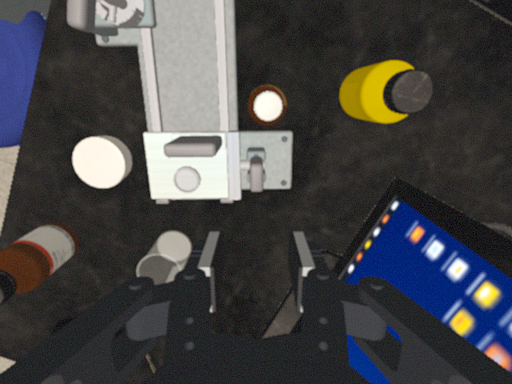

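The wrist view shows the bolt paddle's face at x≈249 and the fin's at x≈217. That 32 px gap fits the 31 mm expected with the bolt home. The plunger is parked at (100,15), the brown bottle stands at (30,265), and the bystanders are in place. The arm is clear, so I'm handing in.

```bash
python3 -c "
from cell import r
print(r.sign_off())"
```

```text
the job is handed in; nothing more can be done
None
```

I handed the job in after about 24 s of robot time: the bottle stands on the bench, the plunger is parked in its notch, the carriage is at the far end and the bolt is home. The bystanders were not disturbed; no verdict was shown.

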